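# Clamp the biscuit mould in the one-handed preparation board

### The arm

A 6-joint arm with a two-finger parallel gripper is mounted at the origin on the work surface. World frame = base frame: x ahead of the robot, y to its left, z up, the work surface at z = 0. Lengths are in m, angles in degrees, forces in N, time in s.
With the tool pointing down it reaches from about 0.3 to 0.75 m from the base axis. Payload 8.5 kg.
Tool frame: the origin (TCP) lies between the finger pads; the fingertips stand env.finger_overhang ahead of it and the grasp point (between the pads) lies 2 mm behind it (env.finger_overhang is the distance from the TCP to the fingertips, in m); z points along the fingers, y is the line along which they close (so a half turn about z gives the same grasp; the last joint's range is limited). The gripper opens to 85 mm and grips with 20 to 120 N. Pads are 22 mm wide; open, the fingers measure 114 mm over their backs; the gripper's body (76 mm by 85 mm) begins 54 mm behind the grasp point. The pads swing forward as they close: fully open they stand 13 mm farther back than shut.
Start: joints at [-88.425, 21.807, 74.336, -0, 83.858, -12.336], TCP at [0.132, -0.534, 0.21] pointing down, gripper open.
Joint ranges: [-178.18, 178.18], [-50.72, 133.34], [12.68, 142.11], [-81.47, 261.47], [9.98, 163.14], [-165.26, 165.26]. Speed limits (degrees/s): [136.94, 136.94, 180, 180, 180, 180].

### API

Orientations are given as a 3x3 rotation matrix whose columns are the frame's x, y, z axes.
In Python, from rig import env gives the robot as it stands. The module is installed in compiled form; this text tells all that it offers.
- The arm moves only by the tool jog_arm, never from a script. Its arguments are lists of equal length, an entry for each row: "hand": the finger opening in m, from 0 to 0.0854; "travel": the shift along the world's x, y, z in m, a list of three; "yaw": the turn about the world's z in rad. A call has exactly 5 rows; each row shifts and turns the commanded pose from where the row before left it; what a row does not reach is not made up. A row lasts 1/8 s, in which the tool goes at most 62.5 mm and 10.7 degrees, less where a joint would pass 70% of its speed; a pose out of reach is approached as far as the arm can. A call is refused whole if a number of a shift passes 0.0625 or a number of a turn 0.188, either way. A call with a gripper value outside its range is refused whole. The fingers move at their own pace and stop on an object; "grip_force" is the grip in N (left out, the last holds). Time passes only in rows, so rows that do not move let the fingers close, or fill a call up. It gives the time, the measured TCP pose, the force, the opening and the grip force at its end, in the units of the state.
- env.observe(): the state, without advancing time (a new reading comes with each control period).
- env.get_image(name): name is "scene" or "side" or "wrist"; returns the picture (420x560x3 uint8, red, green, blue); there is no depth.
- env.calibration(name): a dict with "fx", "fy", "cx", "cy" (pixels), "position" and "rotation" of the camera in the world; the wrist camera has in their place "hand_eye" (4x4, takes a point from camera to tool coordinates, whose origin is the TCP and whose axes are the flange's). Camera axes: x right, y down, z forward; pixel columns grow to the right and rows downward; lengths in m; the calibration is good to about 2 mm. A picture is of the moment at which its call begins: read the wrist's pose just before it. calibration takes no time and is no camera call.
- env.close_job(): hands the job in; it is judged then, once.
The state is a dict: "time_s": time; "q": joint angles; "qvel": joint speeds; "joint_efforts": joint torques, N m; "position": TCP position; "tool_rot": TCP orientation; "ft_force": force on the tool from outside, world axes, zero at the start; "wrist_torque": the same for the moment, N m; "grip_width": finger opening in m; "gripper_force": force on a finger pad.
Only numpy, scipy, OpenCV 4.12 (cv2) and the standard library are available. Lean on these libraries where they do the work, as an engineer would, in place of code of your own. Each camera call takes 0.05 s, during which the arm holds its last target. There are 200 camera calls.

### The job

Lay the carved wooden biscuit mould flat, carving up, between the two jaws of the clamping board, its long sides facing the jaws and about centred on them, and let go of it. Then wind the handwheel clockwise by its crank grip until the moving jaw has pushed the mould squarely against the fixed jaw's pad and you feel it come up firm, without forcing it, and let go so that the mould stays clamped. Leave the cutters and the mug where they are.

Things in the scene. Friction and masses are not known exactly. Their poses are not given: they have to be found in the camera images.
- mould: Carved biscuit mould: a loose plain wooden plank 160 x 64 x 28 mm, 0.15 to 0.3 kg, three round carved motifs on its upper face. Starts flat on the table, to the robot's left of the clamping board, carving up. Origin: centre of its underside; x along its 160 mm length, y across its 64 mm width, z up out of the carved face.
- board: Clamping board, fixed to the table: a white slab 190 mm (x) by 420 mm (y), its top 18 mm above the table. Origin: on the table level, below the clamp's middle line (slab reaches from y = -235 to +185 mm, x = -95 to +95 mm). Its y axis is the clamping direction, from the handwheel's grey gear block (75 x 70 mm, 84 mm high, centred at y = -150 mm) towards the fixed jaw. The jaws are centred on x = 0.
- stop_jaw: Fixed jaw: a grey upright bar 130 mm wide (along x), 26 mm thick, 46 mm high, pinned to the slab. Origin: on the slab's top, middle of the bar's front, which looks to the board's -y; axes parallel to the board's. In front of it stands its black rubber face pad (130 x 44 mm, rigidly fixed), set out from the bar by 4 to 16 mm, differently each time: the mould comes up against this pad.
- moving_jaw: Moving jaw: a grey upright bar with a black rubber face, 130 mm wide, 22 mm thick, 46 mm high; slides only along the board's y, driven by the handwheel. Origin: on the slab's top at the middle of its rubber face, which looks to the board's +y. At the start it stands 135 to 187 mm from the fixed jaw's pad.
- handwheel (a joint): Handwheel angle in rad, growing clockwise seen from above; clockwise moves the moving jaw towards the fixed jaw, 50 mm a turn. Black rim, 144 mm across, upright axis. Starts at 0 to 2.2; at 0 the crank grip is on the board's -y side. Friction holds it where it is left: turning takes 6 to 8 N at the crank grip; each newton more squeezes the mould by 8 N, and over 25 N is forcing it.
- wheel_hub (a point): Point on the handwheel's upright axis, at the height of its rim (112 mm above the table). Fixed to the board.
- crank_mid (a point): Middle of the crank grip: an upright black round handle 26 mm in diameter standing on the wheel's rim, 65 mm from the axis, from 120 to 182 mm above the table; it spins freely on its pin. This point is on its axis, 154 mm above the table, and goes round with the wheel.
- star_cutter: Steel star-shaped biscuit cutter, 84 mm across, 28 mm high, loose bystander. Origin: centre of its underside.
- house_cutter: Steel house-shaped biscuit cutter, 75 x 60 mm, 28 mm high, loose bystander. Origin: in its underside.
- mug: White mug, 80 mm across, 90 mm high, loose bystander. Origin: centre of its underside.
Mind the look-alikes: they are no part of the job. Of the things that look like the mould, the larger one is meant.

How it is judged (in metres and radians):
On the way:
1. the mould lies flat on the slab between the jaws, carving up, and is let go (z of mould in the frame of board between 0.014 and 0.024 m and x of mould in the frame of board between -0.045 and 0.045 m and y of mould in the frame of stop_jaw below 0 m and y of mould in the frame of moving_jaw above 0 m and angle between mould's own z axis and vertical below 0.1 rad and contact force between the fingers and mould below 0.3 N), for 0.2 s.
At the end, for the whole second after the job is handed in: The mould lies flat on the slab between the jaws, carving up (within 6 degrees), its length along the jaws within 3.5 degrees and its middle within 45 mm of theirs; the moving jaw presses it against the fixed one with more than 10 N, with the handwheel and mould at rest (z of mould in the frame of board between 0.014 and 0.024 m and x of mould in the frame of board between -0.045 and 0.045 m and y of mould in the frame of stop_jaw below 0 m and y of mould in the frame of moving_jaw above 0 m and angle between mould's own z axis and vertical below 0.1 rad and angle between the x axis of mould and the x axis of board, either way round below 0.06 rad and contact force between mould and moving_jaw above 10 N and velocity of joint handwheel between -0.1 and 0.1 rad/s and linear speed of mould below 0.02 m/s); the robot touches nothing.
It fails at once if the mould is squeezed with more than 300 N (contact force between mould and moving_jaw above 300 N).
It fails at once if the star cutter is moved more than 30 mm (distance of star_cutter from where it was at the start of the episode above 0.03 m).
It fails at once if the house-shaped cutter is moved more than 30 mm (distance of house_cutter from where it was at the start of the episode above 0.03 m).
It fails at once if the mug is moved more than 30 mm (distance of mug from where it was at the start of the episode above 0.03 m).
It also fails if it takes over 72 s, if anything falls off the work surface, if the arm or the gripper's body presses on something with over 40 N, if the wrist force passes 120 N, or if a joint passes its speed limit or range.

## Working session

There is one attempt and no reset: what is moved stays moved. The work goes in short steps, Python scripts to look and compute and a tool call to move; the robot and the scene stay as the last step left them, time stands still between calls to the robot, and variables do not carry over. Pictures are saved under pics/ and viewed, at most 10 in all, crops included, and the job is handed in when it is done.

Besides the shell and the picture viewer there is one more tool, called after "Emit:" in YAML: its name, and indented under it one key for each argument. jog_arm: Moves the arm, as the interface text tells. Its arguments: {"type":"object","properties":{"hand":{"type":"array"},"travel":{"type":"array"},"yaw":{"type":"array"},"grip_force":{"type":"number"}},"required":["hand","travel","yaw"]}

```bash
mkdir -p pics
python3 - <<'E'
from rig import env
import cv2
import numpy as np
np.set_printoptions(precision=4,suppress=True)
s=env.observe();print(s['time_s'],s['position'],s['tool_rot'],env.finger_overhang)
for n in("scene","side"):
    c=env.calibration(n);print(n,c)
    cv2.imwrite(f"pics/{n}0.png",env.get_image(n)[:,:,::-1])
E
```

```text
0.0 [ 0.1322 -0.5335  0.2098] [[ 0.9707  0.2404 -0.    ]
 [ 0.2404 -0.9707  0.0014]
 [ 0.0003 -0.0014 -1.    ]] 0.017
scene {'fx': 419.37836204491754, 'fy': 419.37836204491754, 'cx': 278.1906398016435, 'cy': 204.59086282962448, 'position': array([ 1.0285, -0.7501,  1.0854]), 'rotation': array([[ 0.7976,  0.4336, -0.4194],
       [ 0.603 , -0.5917,  0.5351],
       [-0.0162, -0.6797, -0.7333]])}
side {'fx': 398.7327951562385, 'fy': 398.7327951562385, 'cx': 280.13652074324534, 'cy': 209.9999176724419, 'position': array([-0.0269,  0.7308,  0.7006]), 'rotation': array([[-0.8428, -0.2925,  0.4518],
       [-0.5381,  0.4469, -0.7146],
       [ 0.0071, -0.8454, -0.5341]])}
```

View pics/scene0.png

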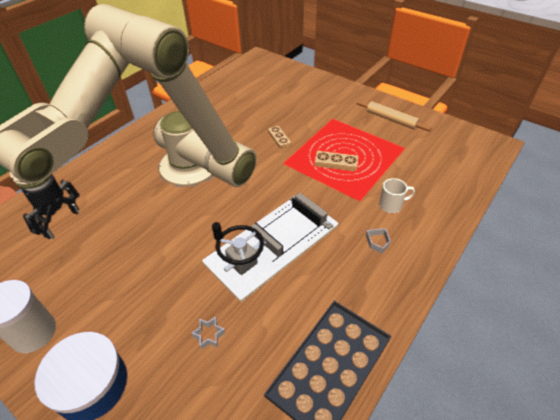

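View pics/side0.png

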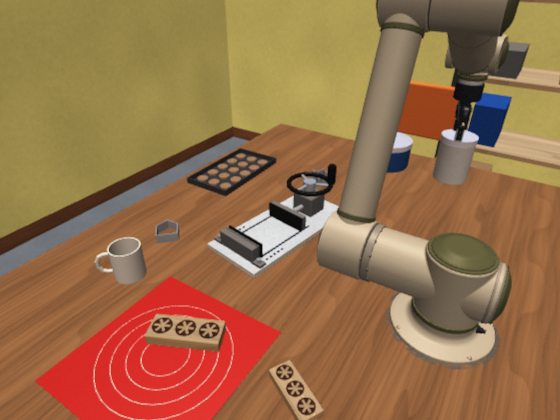

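The scene view shows the mould on the red mat at about (336,160), with the small decoy at (279,135). The board has its corners near (240,294), (338,222) and (204,260), and the crank grip is at about (217,231). In the side view the mould is at about (186,332) and the board around (280,230). I'll measure these next.

```bash
cat > h.py <<'E'
import cv2, numpy as np
from rig import env
np.set_printoptions(precision=4,suppress=True)
def K(c): return np.array([[c['fx'],0,c['cx']],[0,c['fy'],c['cy']],[0,0,1]])
def ray(n,uv):
    c=env.calibration(n)
    return c['position'], c['rotation']@np.linalg.inv(K(c))@np.array([uv[0],uv[1],1.])
def onz(n,uv,z):
    o,d=ray(n,uv); return o+d*(z-o[2])/d[2]
def proj(n,P):
    c=env.calibration(n); p=K(c)@(c['rotation'].T@(np.asarray(P)-c['position'])); return p[:2]/p[2]
def tri(a,b):
    (o1,d1),(o2,d2)=ray("scene",a),ray("side",b)
    t=np.linalg.lstsq(np.c_[d1,-d2],o2-o1,rcond=None)[0]
    p,q=o1+d1*t[0],o2+d2*t[1]; return (p+q)/2,np.linalg.norm(p-q)
E
python3 - <<'E'
from h import *
for n,(x0,y0,w,h),k in(("scene",(195,185,150,112),5),("side",(200,155,160,115),5)):
    im=cv2.imread(f"pics/{n}0.png")
    cv2.imwrite(f"pics/{n}_c.png",cv2.resize(im[y0:y0+h,x0:x0+w],None,fx=k,fy=k,interpolation=cv2.INTER_CUBIC))
    hsv=cv2.cvtColor(im,cv2.COLOR_BGR2HSV)
    # red mat hull -> mould = non-red, non-white-line blob within
    red=cv2.inRange(hsv,(0,190,120),(5,255,255))|cv2.inRange(hsv,(172,190,120),(180,255,255))
    cs=cv2.findContours(red,0,2)[0]; c=max(cs,key=cv2.contourArea)
    hull=np.zeros_like(red); cv2.fillConvexPoly(hull,cv2.convexHull(c),255)
    hull=cv2.erode(hull,np.ones((5,5)))
    m=cv2.morphologyEx(hull&~red,cv2.MORPH_OPEN,np.ones((5,5)))
    for c in cv2.findContours(m,0,2)[0]:
        if cv2.contourArea(c)>80: print(n,cv2.contourArea(c),cv2.boundingRect(c),cv2.approxPolyDP(cv2.convexHull(c),2.,True)[:,0].tolist())
E
```

```text
scene 666.5 (315, 151, 44, 20) [[316, 151], [358, 155], [356, 170], [324, 169], [315, 166]]
side 2329.5 (145, 314, 82, 38) [[145, 333], [155, 314], [180, 314], [224, 320], [226, 326], [219, 351], [146, 342]]
```

View pics/scene_c.png

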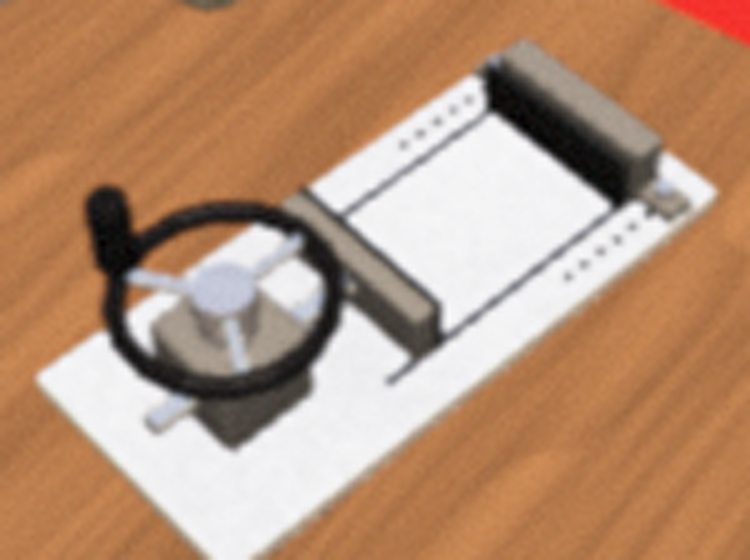

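View pics/side_c.png

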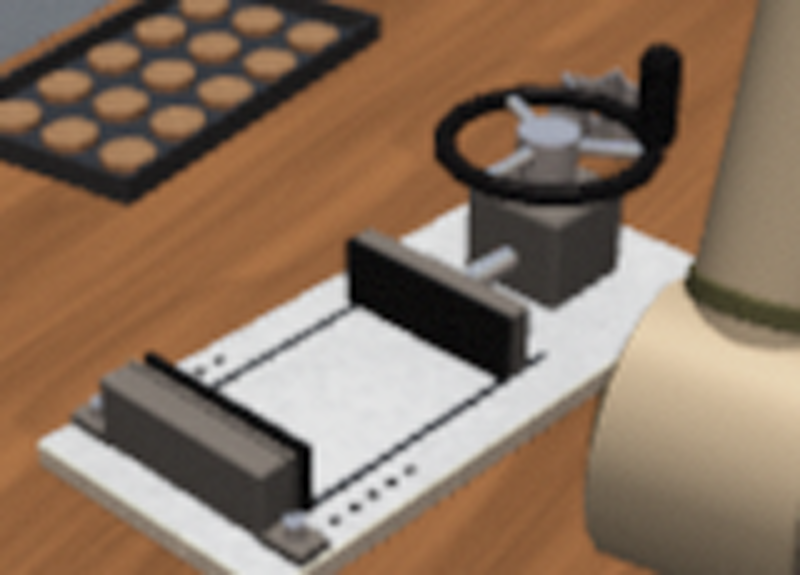

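The crops show these points, in crop pixels at 5x:
- **Scene slab:** corners at (37,380) and (718,190).
- **Scene jaws:** the moving jaw's top runs (300,195) to (438,305). The fixed jaw's bar top runs (525,42) to (660,140), with the pad's floor corner near (612,208).
- **Scene grip:** top (105,195), bottom (118,262).
- **Side grip:** top (662,52), bottom (658,140).
- **Side slab:** corner (40,448).

Run:
```python
from h import *
S=lambda x,y:((x+.5)/5-.5+195,(y+.5)/5-.5+185)
D=lambda x,y:((x+.5)/5-.5+200,(y+.5)/5-.5+155)
# slab contour in full scene image
im=cv2.imread("pics/scene0.png");hsv=cv2.cvtColor(im,cv2.COLOR_BGR2HSV)
m=cv2.inRange(hsv,(0,0,190),(180,45,255));m[:185]=0;m[300:]=0;m[:,:195]=0;m[:,345:]=0
c=max(cv2.findContours(m,0,2)[0],key=cv2.contourArea)
print("slab poly",cv2.approxPolyDP(cv2.convexHull(c),2.5,True)[:,0].tolist())
A=onz("scene",S(37,380),.018);C=onz("scene",S(718,190),.018)
B=onz("scene",(240.5,296),.018)
Dd=onz("side",D(40,448),.018)
print("A",A,"B",B,"C",C,"side corner",Dd,"AB",np.linalg.norm(A-B),"BC",np.linalg.norm(B-C),"AC",np.linalg.norm(A-C))
print("hub",tri(S(222,290),D(550,128)),"rimcentre scene",onz("scene",S(225,298),.112),"side",onz("side",D(551,143),.112))
print("grip top",tri(S(105,195),D(662,55)),"bot",tri(S(117,262),D(658,140)))
print("grip mid",tri(S(110,226),D(660,97)))
for z,pts in((.064,[(300,195),(438,305),(525,42),(660,140)]),(.018,[(492,110),(612,208),(345,220),(442,340)])):
    for p in pts: print("scene",z,p,onz("scene",S(*p),z)[:2])
print("moving side floor",onz("side",D(348,302),.018),onz("side",D(505,380),.018),"pad top side",onz("side",D(150,355),.062),onz("side",D(310,452),.062))
```

```text
slab poly [[337, 222], [241, 299], [203, 261], [215, 251], [327, 216]]
A [ 0.3702 -0.2997  0.018 ] B [ 0.5474 -0.3233  0.018 ] C [0.6284 0.0816 0.018 ] side corner [0.6244 0.0813 0.018 ] AB 0.17878435379521893 BC 0.41288250167174945 AC 0.4604972441280174
hub (array([ 0.4774, -0.235 ,  0.1239]), np.float64(0.0001394591682440931)) rimcentre scene [ 0.4759 -0.232   0.112 ] side [ 0.4777 -0.2381  0.112 ]
grip top (array([ 0.4145, -0.2542,  0.1828]), np.float64(0.0016624760413088675)) bot (array([ 0.4145, -0.2563,  0.1246]), np.float64(0.0005945205981939668))
grip mid (array([ 0.4138, -0.2545,  0.155 ]), np.float64(0.0014003646548992523))
scene 0.064 (300, 195) [ 0.4334 -0.1153]
scene 0.064 (438, 305) [ 0.5568 -0.1334]
scene 0.064 (525, 42) [0.4706 0.0812]
scene 0.064 (660, 140) [0.5928 0.06  ]
scene 0.018 (492, 110) [0.4649 0.0514]
scene 0.018 (612, 208) [0.5802 0.0269]
scene 0.018 (345, 220) [ 0.4442 -0.0858]
scene 0.018 (442, 340) [ 0.554  -0.1262]
moving side floor [ 0.5634 -0.139   0.018 ] [ 0.4382 -0.1194  0.018 ] pad top side [0.5882 0.0237 0.062 ] [0.4613 0.0483 0.062 ]
```

Run:
```python
from h import *
for n,pts,z in(("scene",[[316,151],[358,155],[356,170],[315,166]],None),):
    pass
im=cv2.imread("pics/scene0.png");im2=cv2.imread("pics/side0.png")
a=cv2.resize(im[140:180,300:370],(560,320),interpolation=cv2.INTER_CUBIC)
b=cv2.resize(im2[305:360,135:235],(480,264),interpolation=cv2.INTER_CUBIC)
o=np.zeros((590,560,3),np.uint8);o[:320]=a;o[324:588,:480]=b
cv2.imwrite("pics/mould.png",o)
```

```text
(no output)
```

View pics/mould.png

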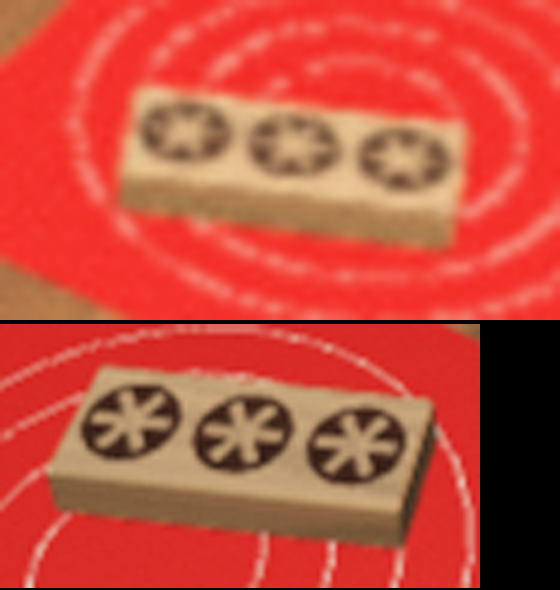

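The mould crop shows three motifs in the upper, scene part at (183,132), (294,146) and (404,157), at 8x. In the lower, side part they are at (131,98), (243,110) and (357,122), at 4.8x. It lies flat with the carving up.

Run:
```python
from h import *
S=lambda x,y:((x+.5)/8-.5+300,(y+.5)/8-.5+140)
D=lambda x,y:((x+.5)/4.8-.5+135,(y-324+.5)/4.8-.5+305)
for a,b in zip([(183,132),(294,146),(404,157)],[(357,446),(243,434),(131,422)]):
    print("motif",tri(S(*a),D(*b)),onz("scene",S(*a),.028),onz("side",D(*b),.028))
    pass
for nm,f,ps in(("scene",S,[(133,90),(467,122),(455,212),(120,178)]),("side",D,[(103,368),(433,400),(408,515),(50,476)])):
    P=np.array([onz(nm,f(*p),.028)[:2] for p in ps]);print(nm,P,"ctr",P.mean(0),"sides",np.linalg.norm(P-np.roll(P,-1,0),axis=1),"ang",[np.degrees(np.arctan2(*(P[j]-P[i])[::-1])) for i,j in((0,1),(3,2))])
```

```text
motif (array([0.4092, 0.3209, 0.0314]), np.float64(0.0009843070133274158)) [0.4075 0.3247 0.028 ] [0.4109 0.3185 0.028 ]
motif (array([0.4569, 0.3433, 0.031 ]), np.float64(0.001889377498541942)) [0.4559 0.3472 0.028 ] [0.4582 0.341  0.028 ]
motif (array([0.5035, 0.366 , 0.0318]), np.float64(0.0023336055285477796)) [0.5023 0.3711 0.028 ] [0.5054 0.3633 0.028 ]
scene [[0.3709 0.3366]
 [0.5137 0.4109]
 [0.5413 0.3513]
 [0.4016 0.2792]] ctr [0.4569 0.3445] sides [0.161  0.0657 0.1573 0.0651] ang [np.float64(27.483550409768352), np.float64(27.28315174476871)]
side [[0.5404 0.3476]
 [0.3995 0.2794]
 [0.3677 0.3352]
 [0.5123 0.404 ]] ctr [0.455  0.3416] sides [0.1565 0.0642 0.1601 0.063 ] ang [np.float64(-154.17731686771958), np.float64(-154.57733394679428)]
```

The mould is at about (0.457, 0.343), turned 26° (160 x 64 confirmed). The board origin is about (0.5035, -0.084), turned -9.7°, and the jaw gap is about 165 mm. Next I'll move over to the mould.

Emit:
jog_arm:
  hand: [0.085,0.085,0.085,0.085,0.085]
  travel:
    - [0.045,0.025,0.008]
    - [0.045,0.025,0.008]
    - [0.045,0.025,0.008]
    - [0.045,0.025,0.008]
    - [0.045,0.025,0.008]
  yaw: [0,0,0,0,0]
  grip_force: 40

```text
time_s: 0.72
position: [0.3585, -0.4078, 0.2504]
tool_rot: [[0.971, 0.24, -0.0], [0.24, -0.971, 0.001], [-0.0, -0.001, -1.0]]
ft_force: [-0.6, -0.5, 0.2]
grip_width: 0.085
gripper_force: 0.0
```

Emit:
jog_arm:
  hand: [0.085,0.085,0.085,0.085,0.085]
  travel:
    - [0.025,0.05,0]
    - [0.025,0.05,0]
    - [0.025,0.05,0]
    - [0.025,0.05,0]
    - [0.025,0.05,0]
  yaw: [0.043,0.043,0.043,0.043,0.044]

```text
time_s: 1.35
position: [0.4827, -0.157, 0.2502]
tool_rot: [[0.896, 0.444, -0.0], [0.444, -0.896, 0.0], [-0.0, -0.0, -1.0]]
ft_force: [0.9, 0.0, -0.4]
grip_width: 0.0851
gripper_force: 0.0
```

Emit:
jog_arm:
  hand: [0.085,0.085,0.085,0.085,0.085]
  travel:
    - [0,0.055,0]
    - [0,0.055,0]
    - [0,0.055,0]
    - [0,0.055,0]
    - [0,0.055,0]
  yaw: [0,0,0,0,0]

```text
time_s: 1.98
position: [0.4818, 0.1179, 0.2502]
tool_rot: [[0.897, 0.443, -0.0], [0.443, -0.897, -0.0], [-0.0, -0.0, -1.0]]
ft_force: [0.4, -0.4, -0.5]
grip_width: 0.0849
gripper_force: 0.0
```

Emit:
jog_arm:
  hand: [0.085,0.085,0.085,0.085,0.085]
  travel:
    - [-0.005,0.045,-0.01]
    - [-0.005,0.045,-0.01]
    - [-0.005,0.045,-0.01]
    - [-0.005,0.045,-0.01]
    - [-0.005,0.045,-0.01]
  yaw: [0,0,0,0,0]

```text
time_s: 2.6
position: [0.4567, 0.3426, 0.1998]
tool_rot: [[0.897, 0.443, -0.001], [0.443, -0.897, -0.0], [-0.001, 0.0, -1.0]]
ft_force: [0.3, 0.2, -0.5]
grip_width: 0.0854
gripper_force: 0.0
```

```bash
cat >> h.py <<'E'
def wrist_ray(c,s,uv):
    H=np.array(c['hand_eye']); R=np.array(s['tool_rot'])
    o=np.array(s['position'])+R@H[:3,3]
    return o, R@H[:3,:3]@np.linalg.inv(K(c))@np.array([uv[0],uv[1],1.])
def wz(c,s,uv,z):
    o,d=wrist_ray(c,s,uv); return (o+d*(z-o[2])/d[2])[:2]
E
python3 - <<'E'
from h import *
c=env.calibration("wrist");s=env.observe();im=env.get_image("wrist")[:,:,::-1].copy()
cv2.imwrite("pics/w1.png",im)
hsv=cv2.cvtColor(im,cv2.COLOR_BGR2HSV)
m=cv2.inRange(hsv,(8,30,90),(30,200,255));m=cv2.morphologyEx(m,cv2.MORPH_CLOSE,np.ones((9,9)));m=cv2.morphologyEx(m,cv2.MORPH_OPEN,np.ones((9,9)))
for q in cv2.findContours(m,0,2)[0]:
    if cv2.contourArea(q)<3000: continue
    r=cv2.minAreaRect(q);b=cv2.boxPoints(r);P=np.array([wz(c,s,p,.029) for p in b])
    print(cv2.contourArea(q),r,P.mean(0),np.linalg.norm(P-np.roll(P,-1,0),axis=1),P)
E
```

```text
10158.5 ((284.0, 183.5), (159.0, 68.0), 90.0) [0.4597 0.3387] [0.062  0.1581 0.0709 0.158 ] [[0.5167 0.4017]
 [0.5441 0.3461]
 [0.4047 0.2717]
 [0.3733 0.3353]]
57536.5 ((360.0, 199.5), (399.0, 398.0), 90.0) [0.4525 0.2488] [0.3356 0.4288 0.4733 0.4196] [[ 0.5593  0.5041]
 [ 0.7079  0.2032]
 [ 0.3761 -0.0683]
 [ 0.1666  0.3561]]
22678.5 ((73.0, 174.5), (349.0, 146.0), 90.0) [0.3575 0.5204] [0.1231 0.3495 0.165  0.3565] [[0.4991 0.6258]
 [0.5537 0.5154]
 [0.2251 0.3962]
 [0.1521 0.5441]]
```

View pics/w1.png

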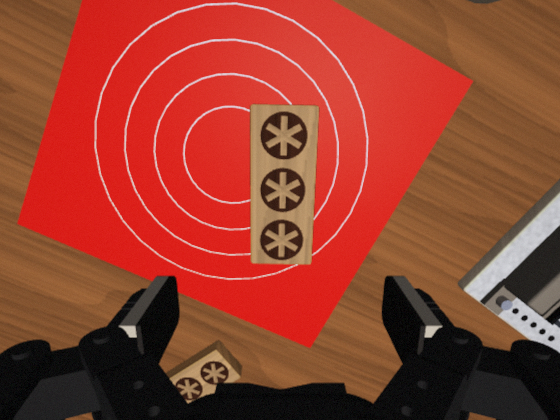

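The wrist view shows the mould lined up with the fingers, with motifs in a vertical line at about (283,189). I'll descend and grasp.

Emit:
jog_arm:
  hand: [0.085,0.085,0.085,0.085,0.085]
  travel:
    - [0.001,-0.002,-0.05]
    - [0,0,-0.05]
    - [0,0,-0.04]
    - [0,0,-0.025]
    - [0,0,-0.013]
  yaw: [0,0,0,0,0]

```text
time_s: 3.28
position: [0.4577, 0.3388, 0.021]
tool_rot: [[0.897, 0.443, -0.002], [0.443, -0.897, -0.001], [-0.002, -0.0, -1.0]]
ft_force: [-0.2, 0.5, 0.8]
grip_width: 0.0853
gripper_force: 0.0
```

Emit:
jog_arm:
  hand: [0.055,0.055,0.055,0.055,0.055]
  travel:
    - [0,0,0]
    - [0,0,0]
    - [0,0,0]
    - [0,0,0]
    - [0,0,0]
  yaw: [0,0,0,0,0]
  grip_force: 40

```text
time_s: 3.9
position: [0.4583, 0.3392, 0.0227]
tool_rot: [[0.897, 0.443, 0.0], [0.443, -0.897, 0.0], [0.0, 0.0, -1.0]]
ft_force: [-0.2, 0.5, -0.0]
grip_width: 0.0552
gripper_force: 0.0
```

Run:
```python
from h import *
print(env.observe()['gripper_force'],env.observe()['grip_width'])
a=env.get_image("wrist")[:,:,::-1];b=env.get_image("side")[:,:,::-1]
o=np.vstack([a[120:420:1],cv2.resize(b[250:400,60:340],(560,300))])
cv2.imwrite("pics/w2.png",o)
```

```text
0.0 0.0552315491527636
```

View pics/w2.png

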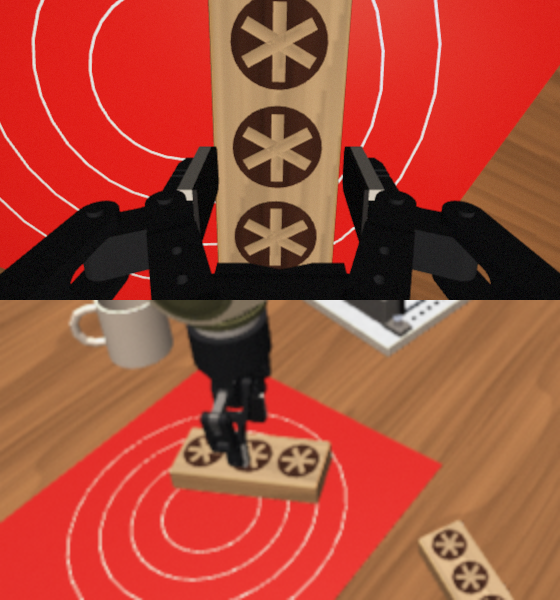

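The wrist view shows the pads beside the mould but with a small gap still on both sides, and the grip force is 0. I'll close further.

Emit:
jog_arm:
  hand: [0.04,0.03,0.03,0.03,0.03]
  travel:
    - [0,0,0]
    - [0,0,0]
    - [0,0,0]
    - [0,0,0]
    - [0,0,0]
  yaw: [0,0,0,0,0]
  grip_force: 40

```text
time_s: 4.62
position: [0.4582, 0.3392, 0.0224]
tool_rot: [[0.897, 0.443, -0.0], [0.443, -0.897, -0.0], [-0.0, -0.0, -1.0]]
ft_force: [-0.6, -0.2, -0.3]
grip_width: 0.0299
gripper_force: 0.0
```

Run:
```python
from h import *
print(env.observe()['q'],env.observe()['grip_width'])
a=env.get_image("wrist")[:,:,::-1];b=env.get_image("side")[:,:,::-1]
o=np.vstack([a[120:420:1],cv2.resize(b[250:400,60:340],(560,300))])
cv2.imwrite("pics/w3.png",o)
```

```text
[24.6132 35.1814 85.661   0.0001 59.159  88.3256] 0.029872385470296643
```

View pics/w3.png

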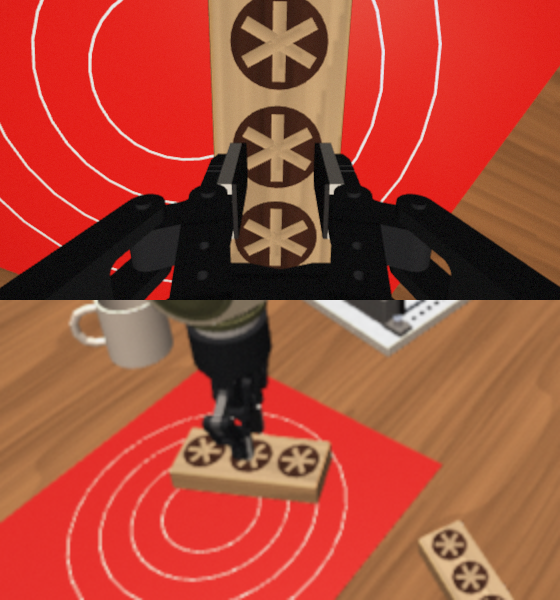

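In this view the fingers closed above the mould, not around it, so the real tip is higher than I assumed. I'll mark where the reported TCP and tip should appear in both views.

Run:
```python
from h import *
s=env.observe();p=np.array(s['position']);print(p)
y=np.array(s['tool_rot'])[:,1]
out=[]
for n,(x0,y0,w,h),k in(("scene",(310,120,70,50),8),("side",(140,270,100,75),6)):
    im=env.get_image(n)[:,:,::-1].copy();cv2.imwrite(f"pics/{n}_raw3.png",im)
    o=cv2.resize(im[y0:y0+h,x0:x0+w],None,fx=k,fy=k,interpolation=cv2.INTER_CUBIC)
    for P,col in((p,(0,255,0)),(p+y*.015-[0,0,.017],(255,0,0)),(p-y*.015-[0,0,.017],(255,255,0))):
        u=proj(n,P);print(n,u);q=((u+.5-[x0,y0])*k).astype(int)
        cv2.drawMarker(o,tuple(int(v) for v in q),col,cv2.MARKER_CROSS,16,1)
    out.append(cv2.copyMakeBorder(o,0,0,0,600-o.shape[1],cv2.BORDER_CONSTANT))
o=np.vstack(out);print(o.shape)
cv2.imwrite("pics/c4.png",cv2.resize(o,None,fx=.7,fy=.7,interpolation=cv2.INTER_AREA))
```

```text
[0.4582 0.3391 0.0224]
scene [335.6012 160.2805]
scene [334.8489 166.2036]
scene [335.6048 161.0782]
side [186.1593 328.7135]
side [189.1536 328.6956]
side [184.9543 339.5813]
(850, 600, 3)
```

View pics/c4.png

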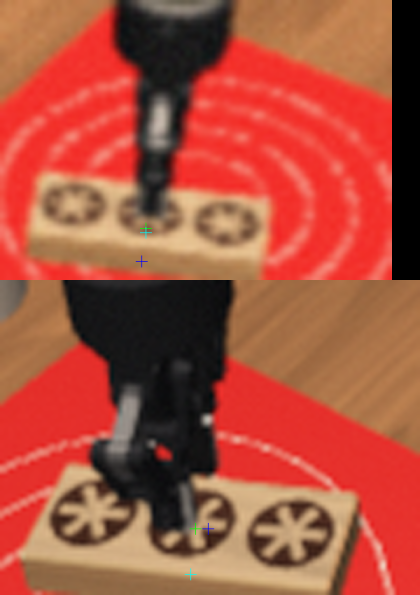

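The cyan mark for the near tip lies about 11 px below the real tip at (184.5,328.8) in the side view, so the tip is about 20 mm higher than assumed. I'll check this with the wrist camera geometry.

Run:
```python
from h import *
c=env.calibration("wrist");s=env.observe();H=np.array(c['hand_eye']);Hi=np.linalg.inv(H)
print(c['fx'],H)
def pt(P): q=K(c)@(Hi@np.r_[P,1])[:3]; return q[:2]/q[2]
for w in(.085,.055,.030):
    print(w,[(z,pt([0,w/2,z]).round(0).tolist(),pt([0,-w/2,z]).round(0).tolist()) for z in(-.03,-.015,0,.017)])
# mould motifs in present wrist view
for uv in((279,162),(278,267),(276,357)): print([wz(c,s,uv,z) for z in(.028,.005,-.01)])
# start-image tips
R=np.array([[.9707,.2404,0],[.2404,-.9707,0],[0,0,-1.]]);p0=np.array([.1322,-.5335,.2098])
for w in(.0425,-.0425):
  for z in(0,.017): print(z,"scene",proj("scene",p0+R@[0,w,z]),"side",proj("side",p0+R@[0,w,z]))
```

```text
350.11861382072084 [[-0.     -0.9573 -0.2892  0.0747]
 [ 1.     -0.0001  0.0003  0.0009]
 [-0.0003 -0.2892  0.9573 -0.1646]
 [ 0.      0.      0.      1.    ]]
0.085 [(-0.03, [377.0, 292.0], [179.0, 292.0]), (-0.015, [368.0, 276.0], [188.0, 276.0]), (0, [361.0, 263.0], [195.0, 263.0]), (0.017, [355.0, 250.0], [202.0, 250.0])]
0.055 [(-0.03, [342.0, 292.0], [214.0, 292.0]), (-0.015, [337.0, 276.0], [220.0, 276.0]), (0, [332.0, 263.0], [225.0, 263.0]), (0.017, [328.0, 250.0], [229.0, 250.0])]
0.03 [(-0.03, [313.0, 292.0], [243.0, 292.0]), (-0.015, [310.0, 276.0], [246.0, 276.0]), (0, [308.0, 263.0], [249.0, 263.0]), (0.017, [305.0, 250.0], [252.0, 250.0])]
[array([0.5052, 0.3619]), array([0.5022, 0.3605]), array([0.5003, 0.3596])]
[array([0.4583, 0.3393]), array([0.4486, 0.3347]), array([0.4422, 0.3317])]
[array([0.4102, 0.3169]), array([0.3935, 0.309 ]), array([0.3826, 0.3038])]
0 scene [ 56.0106 245.1915] side [454.5871 141.6189]
0.017 scene [ 58.5865 249.066 ] side [453.3127 146.5784]
0 scene [ 78.1987 222.5001] side [455.4676 151.9428]
0.017 scene [ 80.423  226.4416] side [454.1149 157.1039]
```

The wrist camera geometry agrees with the pose (motif spacing 52 mm), so the real fingertips stand about 30 mm behind where the reported TCP puts them. I'll open, go 20 mm lower, then creep down while watching the force.

Emit:
jog_arm:
  hand: [0.085,0.085,0.085,0.085,0.085]
  travel:
    - [0,0,0.005]
    - [0,0,0]
    - [0,0,0]
    - [0,0,-0.01]
    - [0,0,-0.01]
  yaw: [0,0,0,0,0]

```text
time_s: 5.45
position: [0.458, 0.339, 0.0065]
tool_rot: [[0.897, 0.443, -0.001], [0.443, -0.897, -0.0], [-0.001, -0.0, -1.0]]
ft_force: [-0.3, -0.0, 0.0]
grip_width: 0.085
gripper_force: 0.0
```

Emit:
jog_arm:
  hand: [0.085,0.085,0.085,0.085,0.085]
  travel:
    - [0,0,-0.004]
    - [0,0,-0.003]
    - [0,0,-0.003]
    - [0,0,-0.002]
    - [0,0,0]
  yaw: [0,0,0,0,0]

```text
time_s: 6.08
position: [0.4582, 0.3391, -0.0046]
tool_rot: [[0.897, 0.443, -0.0], [0.443, -0.897, -0.0], [-0.0, -0.0, -1.0]]
ft_force: [0.1, 0.0, 0.5]
grip_width: 0.0845
gripper_force: 0.0
```

Emit:
jog_arm:
  hand: [0.055,0.05,0.05,0.05,0.05]
  travel:
    - [0,0,0]
    - [0,0,0]
    - [0,0,0]
    - [0,0,0]
    - [0,0,0]
  yaw: [0,0,0,0,0]

```text
time_s: 6.7
position: [0.4584, 0.3393, -0.0041]
tool_rot: [[0.897, 0.443, 0.001], [0.443, -0.897, 0.0], [0.001, -0.0, -1.0]]
ft_force: [-1.4, -0.5, 4.9]
grip_width: 0.0629
gripper_force: 44.1
```

The mould is gripped (62.9 mm, 44 N). I'll lift it and carry it to the board.

Emit:
jog_arm:
  hand: [0.05,0.05,0.05,0.05,0.05]
  travel:
    - [0,0,0.015]
    - [0,0,0.03]
    - [0,0,0.045]
    - [0,0,0.045]
    - [0,0,0]
  yaw: [0,0,0,0,0]
  grip_force: 50

```text
time_s: 7.32
position: [0.4595, 0.3398, 0.1342]
tool_rot: [[0.896, 0.443, 0.006], [0.443, -0.897, 0.003], [0.007, 0.0, -1.0]]
ft_force: [0.2, -0.4, -2.9]
grip_width: 0.0621
gripper_force: 56.2
```

Emit:
jog_arm:
  hand: [0.05,0.05,0.05,0.05,0.05]
  travel:
    - [0.005,-0.038,0]
    - [0.005,-0.038,0]
    - [0.005,-0.038,0]
    - [0.005,-0.038,0]
    - [0.005,-0.038,0]
  yaw: [-0.063,-0.063,-0.063,-0.063,-0.063]

```text
time_s: 7.95
position: [0.4825, 0.1478, 0.1295]
tool_rot: [[0.99, 0.141, -0.002], [0.141, -0.99, -0.0], [-0.002, -0.0, -1.0]]
ft_force: [0.7, -0.9, -2.1]
grip_width: 0.0619
gripper_force: 56.1
```

Emit:
jog_arm:
  hand: [0.05,0.05,0.05,0.05,0.05]
  travel:
    - [0.0065,-0.048,0]
    - [0.0065,-0.048,0]
    - [0.0065,-0.048,0]
    - [0.0065,-0.05,0]
    - [0,0,0]
  yaw: [-0.078,-0.078,-0.078,-0.079,0]

```text
time_s: 8.57
position: [0.509, -0.0476, 0.1294]
tool_rot: [[0.985, -0.173, -0.002], [-0.173, -0.985, 0.0], [-0.002, 0.0, -1.0]]
ft_force: [-0.7, 0.1, -3.6]
grip_width: 0.0621
gripper_force: 56.2
```

Emit:
jog_arm:
  hand: [0.05,0.05,0.05,0.05,0.05]
  travel:
    - [0.001,0.003,-0.03]
    - [0,0,-0.03]
    - [0,0,-0.025]
    - [0,0,-0.015]
    - [0,0,-0.008]
  yaw: [0.003,0,0,0,0]

```text
time_s: 9.2
position: [0.5093, -0.0409, 0.0213]
tool_rot: [[0.986, -0.164, -0.002], [-0.164, -0.986, 0.001], [-0.003, -0.0, -1.0]]
ft_force: [0.1, 0.0, -1.3]
grip_width: 0.0621
gripper_force: 56.2
```

Emit:
jog_arm:
  hand: [0.05,0.05,0.05,0.05,0.05]
  travel:
    - [0,0,-0.002]
    - [0,0,-0.002]
    - [0,0,-0.002]
    - [0,0,-0.001]
    - [0,0,0]
  yaw: [0,0,0,0,0]

```text
time_s: 9.82
position: [0.5102, -0.0419, 0.0155]
tool_rot: [[0.986, -0.165, 0.0], [-0.165, -0.986, -0.0], [0.0, 0.0, -1.0]]
ft_force: [0.5, 0.2, -2.3]
grip_width: 0.062
gripper_force: 56.2
```

Emit:
jog_arm:
  hand: [0.05,0.05,0.05,0.05,0.05]
  travel:
    - [0,0,-0.001]
    - [0,0,-0.001]
    - [0,0,-0.001]
    - [0,0,0]
    - [0,0,0]
  yaw: [0,0,0,0,0]

```text
time_s: 10.45
position: [0.5103, -0.0419, 0.014]
tool_rot: [[0.986, -0.165, 0.001], [-0.165, -0.986, -0.001], [0.001, 0.0, -1.0]]
ft_force: [-6.1, 0.7, 15.8]
grip_width: 0.0619
gripper_force: 58.2
```

It's on the slab. I'll back off a little, open, and rise.

Emit:
jog_arm:
  hand: [0.05,0.07,0.078,0.078,0.078]
  travel:
    - [0,0,0.001]
    - [0,0,0.001]
    - [0,0,0.001]
    - [0,0,0]
    - [0,0,0]
  yaw: [0,0,0,0,0]

```text
time_s: 11.08
position: [0.5102, -0.0419, 0.0154]
tool_rot: [[0.986, -0.165, -0.0], [-0.165, -0.986, 0.0], [-0.0, -0.0, -1.0]]
ft_force: [-0.6, 0.2, -0.6]
grip_width: 0.0779
gripper_force: 0.0
```

Emit:
jog_arm:
  hand: [0.078,0.078,0.078,0.078,0.078]
  travel:
    - [0,0,0.02]
    - [0,0,0.05]
    - [0,0,0.055]
    - [0,0,0.06]
    - [0,0,0.04]
  yaw: [0,0,0,0,0]

```text
time_s: 11.7
position: [0.5104, -0.0419, 0.2432]
tool_rot: [[0.986, -0.165, 0.003], [-0.165, -0.986, -0.001], [0.003, 0.0, -1.0]]
ft_force: [-0.2, 0.0, -0.5]
grip_width: 0.0782
gripper_force: 0.0
```

Run:
```python
from h import *
c=env.calibration("wrist");s=env.observe();im=env.get_image("wrist")[:,:,::-1].copy()
print(s['position'],s['time_s'])
np.savez("w5.npz",p=s['position'],R=s['tool_rot'])
cv2.imwrite("pics/w5.png",im)
sc=env.get_image("scene")[:,:,::-1];cv2.imwrite("pics/s5.png",sc)
sd=env.get_image("side")[:,:,::-1];cv2.imwrite("pics/d5.png",sd)
a=cv2.resize(sc[185:297,195:345],(400,299),interpolation=cv2.INTER_CUBIC);b=cv2.resize(sd[155:270,200:360],(400,299),interpolation=cv2.INTER_CUBIC)
w=cv2.resize(im,(400,300))
o=np.zeros((600,800,3),np.uint8);o[:299,:400]=a;o[:299,400:]=b;o[300:,:400]=w
cv2.imwrite("pics/c5.png",o)
```

```text
[ 0.5104 -0.0419  0.2432] 11.7
```

View pics/c5.png

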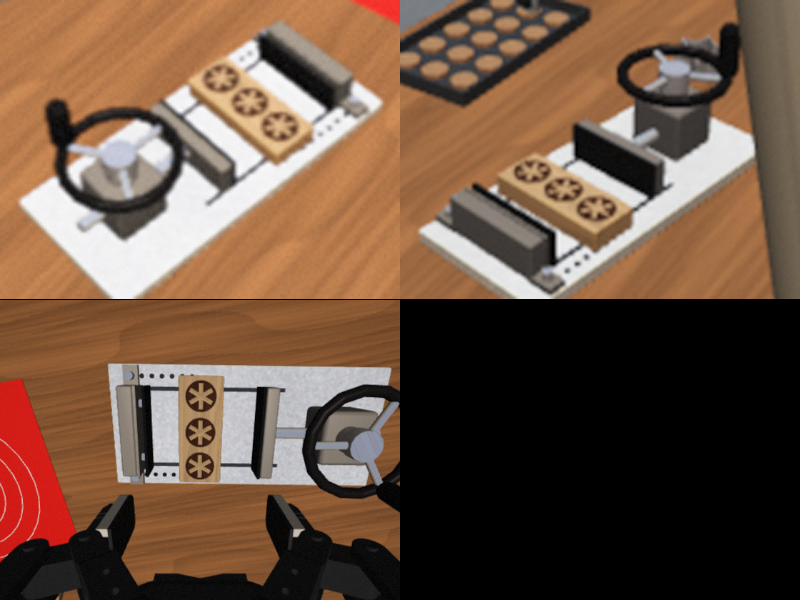

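The composite shows the mould lying flat and carving up between the jaws, parallel and centred (wrist inset: middle motif at about (200,432), between jaws at x of about 145 and 258). The crank is unmoved. Next I'll go over the grip.

Emit:
jog_arm:
  hand: [0.065,0.065,0.065,0.065,0.065]
  travel:
    - [-0.019,-0.0424,0]
    - [-0.019,-0.0424,0]
    - [-0.019,-0.0424,0]
    - [-0.019,-0.0424,0]
    - [-0.019,-0.0424,0]
  yaw: [0,0,0,0,0]
  grip_force: 40

```text
time_s: 12.48
position: [0.414, -0.2547, 0.2388]
tool_rot: [[0.986, -0.165, -0.002], [-0.165, -0.986, 0.002], [-0.002, -0.002, -1.0]]
ft_force: [-0.1, 0.0, 0.6]
grip_width: 0.065
gripper_force: 0.0
```

Emit:
jog_arm:
  hand: [0.065,0.065,0.065,0.065,0.065]
  travel:
    - [0,0,-0.035]
    - [0,0,-0.025]
    - [0,0,-0.02]
    - [0,0,-0.015]
    - [0,0,-0.015]
  yaw: [0,0,0,0,0]

```text
time_s: 13.1
position: [0.4145, -0.2531, 0.1283]
tool_rot: [[0.986, -0.166, -0.002], [-0.166, -0.986, 0.002], [-0.003, -0.002, -1.0]]
ft_force: [1.0, -0.8, -0.3]
grip_width: 0.0652
gripper_force: 0.0
```

Emit:
jog_arm:
  hand: [0.065,0.065,0.045,0.02,0.02]
  travel:
    - [0,0,-0.005]
    - [0,0,-0.005]
    - [0,0,0]
    - [0,0,0]
    - [0,0,0]
  yaw: [0,0,0,0,0]
  grip_force: 40

```text
time_s: 13.72
position: [0.4156, -0.2554, 0.1216]
tool_rot: [[0.986, -0.165, 0.002], [-0.165, -0.986, -0.004], [0.002, 0.004, -1.0]]
ft_force: [-2.7, -5.1, 4.0]
grip_width: 0.0253
gripper_force: 39.0
```

Emit:
jog_arm:
  hand: [0.015,0.015,0.015,0.015,0.015]
  travel:
    - [0,0,0]
    - [0,0,0]
    - [0,0,0]
    - [0,0,0]
    - [0,0,0]
  yaw: [0,0,0,0,0]

```text
time_s: 14.35
position: [0.4156, -0.2555, 0.1216]
tool_rot: [[0.986, -0.166, 0.002], [-0.166, -0.986, -0.004], [0.002, 0.004, -1.0]]
ft_force: [-1.0, -5.2, 4.5]
grip_width: 0.025
gripper_force: 39.0
```

The grip is held (25 mm), and the arm is compliant at about 3 N/mm. I'll compute the circle steps.

```bash
cat > circ.py <<'E'
import numpy as np,sys
# circ.py cx cy r startx starty phi0 step... : deltas from the commanded start, to successive bearings (clockwise)
cx,cy,r,x,y,ph=map(float,sys.argv[1:7])
for i,st in enumerate(map(float,sys.argv[7:])):
    ph-=st;X=cx+r*np.cos(np.radians(ph));Y=cy+r*np.sin(np.radians(ph))
    dx,dy=round(X-x,4),round(Y-y,4);x+=dx;y+=dy
    print([dx,dy,0],end=", "if i%5<4 else f"  -> {x:.4f} {y:.4f} phi {ph:.1f}\n")
E
python3 circ.py .4775 -.2335 .065 .4154 -.2539 199.6 8 12 18 20 20 $(yes 20|head -35)
```

```text
[np.float64(-0.0016), np.float64(0.0073), 0], [np.float64(-0.0013), np.float64(0.0136), 0], [np.float64(0.0033), np.float64(0.02), 0], [np.float64(0.0108), np.float64(0.0199), 0], [np.float64(0.0168), np.float64(0.015), 0]  -> 0.4434 -0.1781 phi 121.6
[np.float64(0.021), np.float64(0.0083), 0], [np.float64(0.0226), np.float64(0.0006), 0], [np.float64(0.0214), np.float64(-0.0071), 0], [np.float64(0.0177), np.float64(-0.014), 0], [np.float64(0.0118), np.float64(-0.0193), 0]  -> 0.5379 -0.2096 phi 21.6
[np.float64(0.0046), np.float64(-0.0221), 0], [np.float64(-0.0033), np.float64(-0.0223), 0], [np.float64(-0.0108), np.float64(-0.0199), 0], [np.float64(-0.0168), np.float64(-0.015), 0], [np.float64(-0.021), np.float64(-0.0083), 0]  -> 0.4906 -0.2972 phi -78.4
[np.float64(-0.0226), np.float64(-0.0006), 0], [np.float64(-0.0214), np.float64(0.0071), 0], [np.float64(-0.0177), np.float64(0.014), 0], [np.float64(-0.0118), np.float64(0.0193), 0], [np.float64(-0.0046), np.float64(0.0221), 0]  -> 0.4125 -0.2353 phi -178.4
[np.float64(0.0033), np.float64(0.0223), 0], [np.float64(0.0108), np.float64
[... 251 characters left out ...]
64(-0.014), 0], [np.float64(0.0118), np.float64(-0.0193), 0], [np.float64(0.0046), np.float64(-0.0221), 0], [np.float64(-0.0033), np.float64(-0.0223), 0]  -> 0.5392 -0.2540 phi -378.4
[np.float64(-0.0108), np.float64(-0.0199), 0], [np.float64(-0.0168), np.float64(-0.015), 0], [np.float64(-0.021), np.float64(-0.0083), 0], [np.float64(-0.0226), np.float64(-0.0006), 0], [np.float64(-0.0214), np.float64(0.0071), 0]  -> 0.4466 -0.2907 phi -478.4
[np.float64(-0.0177), np.float64(0.014), 0], [np.float64(-0.0118), np.float64(0.0193), 0], [np.float64(-0.0046), np.float64(0.0221), 0], [np.float64(0.0033), np.float64(0.0223), 0], [np.float64(0.0108), np.float64(0.0199), 0]  -> 0.4266 -0.1931 phi -578.4
```

Emit:
jog_arm:
  hand: [0.015,0.015,0.015,0.015,0.015]
  travel:
    - [-0.0016,0.0073,0]
    - [-0.0013,0.0136,0]
    - [0.0033,0.02,0]
    - [0.0108,0.0199,0]
    - [0.0168,0.015,0]
  yaw: [0,0,0,0,0]

```text
time_s: 14.98
position: [0.4439, -0.18, 0.1217]
tool_rot: [[0.986, -0.166, 0.002], [-0.166, -0.986, -0.006], [0.003, 0.006, -1.0]]
ft_force: [1.0, -19.0, -3.6]
grip_width: 0.0251
gripper_force: 40.0
```

Radial force shows the true hub is about 3 mm lower in y, so I'll correct for that as I continue.

Emit:
jog_arm:
  hand: [0.015,0.015,0.015,0.015,0.015]
  travel:
    - [0.021,0.0063,0]
    - [0.0226,-0.0004,0]
    - [0.0214,-0.0071,0]
    - [0.0177,-0.014,0]
    - [0.0118,-0.0193,0]
  yaw: [0,0,0,0,0]

```text
time_s: 15.6
position: [0.5378, -0.2111, 0.1215]
tool_rot: [[0.986, -0.164, -0.001], [-0.164, -0.986, 0.002], [-0.001, -0.002, -1.0]]
ft_force: [-10.7, 5.8, 11.5]
grip_width: 0.0246
gripper_force: 41.6
```

Emit:
jog_arm:
  hand: [0.015,0.015,0.015,0.015,0.015]
  travel:
    - [0.0046,-0.0221,0]
    - [-0.0033,-0.0223,0]
    - [-0.0108,-0.0199,0]
    - [-0.0168,-0.015,0]
    - [-0.021,-0.0083,0]
  yaw: [0,0,0,0,0]

```text
time_s: 16.23
position: [0.4918, -0.2997, 0.1215]
tool_rot: [[0.986, -0.165, 0.005], [-0.165, -0.986, 0.001], [0.005, -0.001, -1.0]]
ft_force: [7.3, 10.7, 6.8]
grip_width: 0.0251
gripper_force: 41.3
```

Emit:
jog_arm:
  hand: [0.015,0.015,0.015,0.015,0.015]
  travel:
    - [-0.0226,-0.0006,0]
    - [-0.0214,0.0071,0]
    - [-0.0177,0.014,0]
    - [-0.0118,0.0193,0]
    - [-0.0046,0.0221,0]
  yaw: [0,0,0,0,0]

```text
time_s: 16.85
position: [0.4126, -0.2404, 0.1216]
tool_rot: [[0.986, -0.166, 0.002], [-0.166, -0.986, -0.006], [0.003, 0.006, -1.0]]
ft_force: [6.1, -9.4, -0.9]
grip_width: 0.025
gripper_force: 40.7
```

Emit:
jog_arm:
  hand: [0.015,0.015,0.015,0.015,0.015]
  travel:
    - [0.0033,0.0223,0]
    - [0.0108,0.0199,0]
    - [0.0168,0.015,0]
    - [0.021,0.0083,0]
    - [0.0226,0.0006,0]
  yaw: [0,0,0,0,0]

```text
time_s: 17.48
position: [0.486, -0.1714, 0.1215]
tool_rot: [[0.986, -0.165, -0.003], [-0.165, -0.986, -0.0], [-0.003, 0.001, -1.0]]
ft_force: [-11.5, -6.6, 8.4]
grip_width: 0.025
gripper_force: 41.5
```

Emit:
jog_arm:
  hand: [0.015,0.015,0.015,0.015,0.015]
  travel:
    - [0.0214,-0.0071,0]
    - [0.0177,-0.014,0]
    - [0.0118,-0.0193,0]
    - [0.0046,-0.0221,0]
    - [-0.0033,-0.0223,0]
  yaw: [0,0,0,0,0]

```text
time_s: 18.1
position: [0.5398, -0.2556, 0.1215]
tool_rot: [[0.986, -0.164, 0.001], [-0.164, -0.986, 0.003], [0.001, -0.003, -1.0]]
ft_force: [-5.2, 11.6, 11.2]
grip_width: 0.0247
gripper_force: 41.7
```

```bash
python3 circ.py .4775 -.2365 .065 .5392 -.2570 -378.4 $(yes 10|head -40)|sed 's/np.float64//g'
```

```text
[(-0.0045), (-0.0104), 0], [(-0.0063), (-0.0095), 0], [(-0.0077), (-0.0082), 0], [(-0.0091), (-0.0068), 0], [(-0.0102), (-0.005), 0]  -> 0.5014 -0.2969 phi -428.4
[(-0.0108), (-0.0033), 0], [(-0.0113), (-0.0013), 0], [(-0.0113), (0.0007), 0], [(-0.011), (0.0026), 0], [(-0.0104), (0.0045), 0]  -> 0.4466 -0.2937 phi -478.4
[(-0.0095), (0.0063), 0], [(-0.0082), (0.0077), 0], [(-0.0068), (0.0091), 0], [(-0.005), (0.0102), 0], [(-0.0033), (0.0108), 0]  -> 0.4138 -0.2496 phi -528.4
[(-0.0013), (0.0113), 0], [(0.0007), (0.0113), 0], [(0.0026), (0.011), 0], [(0.0045), (0.0104), 0], [(0.0063), (0.0095), 0]  -> 0.4266 -0.1961 phi -578.4
[(0.0077), (0.0082), 0], [(0.0091), (0.0068), 0], [(0.0102), (0.005), 0], [(0.0108), (0.0033), 0], [(0.0113), (0.0013), 0]  -> 0.4757 -0.1715 phi -628.4
[(0.0113), (-0.0007), 0], [(0.011), (-0.0026), 0], [(0.0104), (-0.0045), 0], [(0.0095), (-0.0063), 0], [(0.0082), (-0.0077), 0]  -> 0.5261 -0.1933 phi -678.4
[(0.0068), (-0.0091), 0], [(0.005), (-0.0102), 0], [(0.0033), (-0.0108), 0], [(0.0013), (-0.0113), 0], [(-0.0007), (-0.0113), 0]  -> 0.5418 -0.2460 phi -728.4
[(-0.0026), (-0.011), 0], [(-0.0045), (-0.0104), 0], [(-0.0063), (-0.0095), 0], [(-0.0077), (-0.0082), 0], [(-0.0091), (-0.0068), 0]  -> 0.5116 -0.2919 phi -778.4
```

Emit:
jog_arm:
  hand: [0.015,0.015,0.015,0.015,0.015]
  travel:
    - [-0.0045,-0.0104,0]
    - [-0.0063,-0.0095,0]
    - [-0.0077,-0.0082,0]
    - [-0.0091,-0.0068,0]
    - [-0.0102,-0.005,0]
  yaw: [0,0,0,0,0]

```text
time_s: 18.73
position: [0.5026, -0.2962, 0.1216]
tool_rot: [[0.986, -0.165, 0.004], [-0.165, -0.986, 0.0], [0.004, -0.001, -1.0]]
ft_force: [6.5, 6.2, 4.4]
grip_width: 0.0247
gripper_force: 41.2
```

Emit:
jog_arm:
  hand: [0.015,0.015,0.015,0.015,0.015]
  travel:
    - [-0.0108,-0.0033,0]
    - [-0.0113,-0.0013,0]
    - [-0.0113,0.0007,0]
    - [-0.011,0.0026,0]
    - [-0.0104,0.0045,0]
  yaw: [0,0,0,0,0]

```text
time_s: 19.35
position: [0.4482, -0.2942, 0.1216]
tool_rot: [[0.986, -0.166, 0.006], [-0.166, -0.986, -0.002], [0.006, 0.001, -1.0]]
ft_force: [9.4, 0.1, 1.3]
grip_width: 0.025
gripper_force: 40.9
```

Before winding further I'll refine the expected stop angle by measuring the jaw gap in the earlier wrist picture (pics/w5.png), from the black/white transitions at slab level.

Run:
```python
from h import *
c=env.calibration("wrist");d=np.load("w5.npz");s=dict(position=d['p'],tool_rot=d['R'])
im=cv2.imread("pics/w5.png");g=cv2.cvtColor(im,cv2.COLOR_BGR2GRAY).astype(float)
hsv=cv2.cvtColor(im,cv2.COLOR_BGR2HSV)
O=np.array([.5035,-.0844]);yb=np.array([np.sin(np.radians(9.6)),np.cos(np.radians(9.6))]);xb=np.array([yb[1],-yb[0]])
B=lambda p:np.array([(p-O)@xb,(p-O)@yb])
# w5 full-res rows between rods; left->right: pad | slab | mould | slab | moving jaw
for r in range(140,216,12):
    row=cv2.GaussianBlur(g,(1,1),0)[r]
    def cross(a,b,lvl=110):
        for i in range(a,b):
            if (row[i]-lvl)*(row[i+1]-lvl)<=0: return i+(lvl-row[i])/(row[i+1]-row[i])
    p=cross(228,175) if 0 else None
    xs=[i for i in range(180,245) if row[i]<110<=row[i+1]]; ys=[i for i in range(315,385) if row[i]>=110>row[i+1]]
    sat=hsv[r,:,1]; w=[i for i in range(230,330) if sat[i]>70]
    if xs and ys and w:
        P=B(wz(c,s,(xs[-1]+.5,r),.018));M=B(wz(c,s,(ys[0]+.5,r),.018));L=B(wz(c,s,(w[0],r),.046));Rr=B(wz(c,s,(w[-1],r),.046))
        print(r,xs[-1],w[0],w[-1],ys[0],"pad",P,"mould",L,Rr,"jaw",M,"gap",P[1]-M[1],"mw",L[1]-Rr[1])
```

```text
140 210 250 311 358 pad [0.0442 0.1187] mould [0.0464 0.0733] [0.0465 0.0115] jaw [ 0.0444 -0.0429] gap 0.1616018786048118 mw 0.06182274077177556
152 211 250 311 357 pad [0.0312 0.1184] mould [0.0344 0.0736] [0.0344 0.0112] jaw [ 0.0314 -0.0426] gap 0.16096445957024774 mw 0.06242241831571823
164 211 250 310 356 pad [0.018  0.1191] mould [0.0221 0.0739] [0.0222 0.0119] jaw [ 0.0182 -0.0423] gap 0.16142728459475633 mw 0.06200028506385698
176 212 250 310 355 pad [0.0045 0.1187] mould [0.0096 0.0742] [0.0096 0.0115] jaw [ 0.0047 -0.0421] gap 0.1607755298894275 mw 0.06261358052727761
188 212 251 309 354 pad [-0.0092  0.1194] mould [-0.0032  0.0734] [-0.0031  0.0123] jaw [-0.0091 -0.0418] gap 0.16124571442981706 mw 0.06113115936228809
200 213 251 309 353 pad [-0.0232  0.119 ] mould [-0.0162  0.0737] [-0.0162  0.0119] jaw [-0.0231 -0.0415] gap 0.16057897506948968 mw 0.061748062172013986
212 213 251 308 352 pad [-0.0376  0.1198] mould [-0.0295  0.074 ] [-0.0294  0.0127] jaw [-0.0374 -0.0413] gap 0.1610567414730915 mw 0.06130184490554934
```

The gap is about 161–164 mm, so the stop should come at a commanded bearing between about -498° and -520°. We're at -478°. I'll go 14° further, then creep.

```bash
python3 circ.py .4775 -.2365 .065 .4466 -.2937 -478.4 2.8 2.8 2.8 2.8 2.8 $(yes 0.44|head -80)|sed 's/np.float64//g'
```

```text
[(-0.0028), (0.0016), 0], [(-0.0026), (0.0017), 0], [(-0.0026), (0.0019), 0], [(-0.0025), (0.0019), 0], [(-0.0024), (0.0021), 0]  -> 0.4337 -0.2845 phi -492.4
[(-0.0004), (0.0003), 0], [(-0.0004), (0.0004), 0], [(-0.0003), (0.0003), 0], [(-0.0004), (0.0004), 0], [(-0.0003), (0.0003), 0]  -> 0.4319 -0.2828 phi -494.6
[(-0.0004), (0.0004), 0], [(-0.0003), (0.0003), 0], [(-0.0004), (0.0004), 0], [(-0.0003), (0.0003), 0], [(-0.0004), (0.0004), 0]  -> 0.4301 -0.2810 phi -496.8
[(-0.0003), (0.0004), 0], [(-0.0004), (0.0003), 0], [(-0.0003), (0.0004), 0], [(-0.0003), (0.0004), 0], [(-0.0004), (0.0004), 0]  -> 0.4284 -0.2791 phi -499.0
[(-0.0003), (0.0003), 0], [(-0.0003), (0.0004), 0], [(-0.0003), (0.0004), 0], [(-0.0003), (0.0004), 0], [(-0.0004), (0.0004), 0]  -> 0.4268 -0.2772 phi -501.2
[(-0.0003), (0.0004), 0], [(-0.0003), (0.0004), 0], [(-0.0003), (0.0003), 0], [(-0.0003), (0.0004), 0], [(-0.0003), (0.0004), 0]  -> 0.4253 -0.2753 phi -503.4
[(-0.0003), (0.0004), 0], [(-0.0003), (0.0005), 0], [(-0.0003), (0.0004), 0], [(-0.0002), (0.0004), 0], [(-0.0003), (0.0004), 0]  -> 0.4239 -0.273
[... 902 characters left out ...]
004), 0], [(-0.0002), (0.0005), 0]  -> 0.4169 -0.2600 phi -518.8
[(-0.0002), (0.0005), 0], [(-0.0002), (0.0004), 0], [(-0.0001), (0.0005), 0], [(-0.0002), (0.0005), 0], [(-0.0002), (0.0004), 0]  -> 0.4160 -0.2577 phi -521.0
[(-0.0001), (0.0005), 0], [(-0.0002), (0.0005), 0], [(-0.0001), (0.0005), 0], [(-0.0002), (0.0004), 0], [(-0.0001), (0.0005), 0]  -> 0.4153 -0.2553 phi -523.2
[(-0.0002), (0.0005), 0], [(-0.0001), (0.0005), 0], [(-0.0001), (0.0005), 0], [(-0.0002), (0.0004), 0], [(-0.0001), (0.0005), 0]  -> 0.4146 -0.2529 phi -525.4
[(-0.0001), (0.0005), 0], [(-0.0001), (0.0005), 0], [(-0.0002), (0.0005), 0], [(-0.0001), (0.0005), 0], [(-0.0001), (0.0004), 0]  -> 0.4140 -0.2505 phi -527.6
```

Emit:
jog_arm:
  hand: [0.015,0.015,0.015,0.015,0.015]
  travel:
    - [-0.0029,0.0015,0]
    - [-0.0028,0.0016,0]
    - [-0.0027,0.0017,0]
    - [-0.0026,0.0018,0]
    - [-0.0025,0.002,0]
  yaw: [0,0,0,0,0]

```text
time_s: 19.98
position: [0.437, -0.2871, 0.1218]
tool_rot: [[0.986, -0.166, 0.011], [-0.166, -0.986, -0.006], [0.012, 0.004, -1.0]]
ft_force: [22.6, -8.2, -8.4]
grip_width: 0.0249
gripper_force: 40.0
```

Tangential force jumped from about 9 N to about 23 N, which is firm and below 25 N. I'll hold a moment to see whether it is at rest.

Emit:
jog_arm:
  hand: [0.015,0.015,0.015,0.015,0.015]
  travel:
    - [0,0,0]
    - [0,0,0]
    - [0,0,0]
    - [0,0,0]
    - [0,0,0]
  yaw: [0,0,0,0,0]

```text
time_s: 20.6
position: [0.437, -0.2871, 0.1217]
tool_rot: [[0.986, -0.166, 0.01], [-0.166, -0.986, -0.005], [0.011, 0.004, -1.0]]
ft_force: [18.8, -5.0, -5.6]
grip_width: 0.0245
gripper_force: 40.2
```

It's firm and at rest. I'll unload the arm towards the measured position, then open.

Emit:
jog_arm:
  hand: [0.015,0.015,0.015,0.015,0.015]
  travel:
    - [0.001,-0.0005,0]
    - [0.001,-0.0005,0]
    - [0.001,-0.0005,0]
    - [0,0,0]
    - [0,0,0]
  yaw: [0,0,0,0,0]

```text
time_s: 21.22
position: [0.4379, -0.2876, 0.1216]
tool_rot: [[0.986, -0.166, 0.005], [-0.165, -0.986, -0.003], [0.006, 0.002, -1.0]]
ft_force: [8.5, -2.6, 1.6]
grip_width: 0.0248
gripper_force: 40.9
```

Emit:
jog_arm:
  hand: [0.015,0.015,0.03,0.05,0.065]
  travel:
    - [0.0008,-0.0004,0]
    - [0,0,0]
    - [0,0,0]
    - [0,0,0]
    - [0,0,0]
  yaw: [0,0,0,0,0]

```text
time_s: 21.85
position: [0.4365, -0.2868, 0.1203]
tool_rot: [[0.986, -0.165, -0.001], [-0.165, -0.986, 0.0], [-0.001, -0.0, -1.0]]
ft_force: [-0.1, -0.6, -0.2]
grip_width: 0.0646
gripper_force: 0.0
```

Emit:
jog_arm:
  hand: [0.065,0.065,0.065,0.065,0.065]
  travel:
    - [0,0,0.02]
    - [0,0,0.05]
    - [0,0,0.05]
    - [0,0,0.03]
    - [0,0,0]
  yaw: [0,0,0,0,0]

```text
time_s: 22.48
position: [0.4371, -0.2874, 0.2724]
tool_rot: [[0.986, -0.165, 0.003], [-0.165, -0.986, -0.003], [0.003, 0.003, -1.0]]
ft_force: [0.3, 0.6, -0.8]
grip_width: 0.0649
gripper_force: 0.0
```

Emit:
jog_arm:
  hand: [0.065,0.065,0.065,0.065,0.065]
  travel:
    - [0.012,0.045,0]
    - [0.014,0.05,0]
    - [0.014,0.05,0]
    - [0.014,0.05,0]
    - [0.014,0.045,0]
  yaw: [0,0,0,0,0]

```text
time_s: 23.1
position: [0.5044, -0.0451, 0.269]
tool_rot: [[0.986, -0.165, -0.002], [-0.165, -0.986, 0.001], [-0.002, -0.0, -1.0]]
ft_force: [0.2, -0.5, 0.2]
grip_width: 0.0647
gripper_force: 0.0
```

Run:
```python
from h import *
c=env.calibration("wrist");s=env.observe();im=env.get_image("wrist")[:,:,::-1].copy();cv2.imwrite("pics/w6.png",im)
print(s['position'],s['ft_force'])
hsv=cv2.cvtColor(im,cv2.COLOR_BGR2HSV);g=hsv[:,:,2]
O=np.array([.5035,-.0844]);t=np.radians(9.6);yb=np.array([np.sin(t),np.cos(t)]);xb=np.array([yb[1],-yb[0]])
H=np.array(c['hand_eye']);R=np.array(s['tool_rot']);Rw=R@H[:3,:3];ow=np.array(s['position'])+R@H[:3,3]
def px(x,y,z):
    P=np.r_[O+x*xb+y*yb,z];q=K(c)@(Rw.T@(P-ow));return q[:2]/q[2]
ys=np.arange(-.06,.14,.004)
for x in(-.05,-.02,.02,.05):
    line=[]
    for y in ys:
        u=px(x,y,.046).round().astype(int)
        h,sa,v=hsv[u[1],u[0]] if 0<=u[0]<560 and 0<=u[1]<420 else(0,0,0)
        line.append('#' if v<75 else ('w' if sa>65 else ('.' if v>175 else 'g')))
    print(x,''.join(line))
```

```text
[ 0.5044 -0.0451  0.269 ] [ 0.233  -0.4563  0.2195]
-0.05 ###ggggggggggggg####g###gggg#www##wwwwww###ww####g
-0.02 .......................ggggg#wwwwwww###wwwwww####g
0.02 .......................ggggg#wwwwww####wwwwww####g
0.05 .......................ggggg#www###wwwww##www####g
```

The profile shows jaw, mould and pad touching along the whole width with no gaps. The mould is square and the hand is clear, so I'll hand the job in.

```bash
python3 -c "
from rig import env
print(env.close_job())"
```

```text
the job is handed in; nothing more can be done
None
```

The mould lies flat, carving up, and is clamped squarely between the jaws: the crank came up firm at about 23 N, the gripper is clear, and the job is handed in, though the hand-in returned no verdict.

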